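# Drive a burnt-out heater cartridge out of its block with the ejector rod

## Task

The old heater cartridge is stuck in the bore of the finned aluminium heater block: drive it out with the ejector rod. Hold the rod by its steel shaft, start it about half way into the bore and let go of it there, then move your hold back behind the collar to the blue handle and push the rod gently but fully home, until the collar sits against the block, so that the cartridge sticks out of the far side; leave the rod in there. Never press hard, and leave the other things on the bench where they are.

Things in the scene. Friction and masses are not known exactly. Their poses are not given: they have to be found in the camera images.
- rod: loose ejector rod, level in the wooden rest at first. x axis along the rod to the nose; origin on the axis in the collar's front face. Steel shaft 12 mm diameter from x = 0 to the nose at x = 140 mm (last 8 mm taper to 6 mm); dark collar 26 mm diameter, x = -6 to 0; round blue handle 18 mm diameter, x = -66 to -6 mm. About 0.17 kg, balances at x = 37 mm; shaft free of the rest from x = 0 to 90 mm
- heater: fixed finned aluminium block with a 13.5 mm bore right through along its x axis. Origin on the table under the bore's mouth in the front face (x = 0); 150 mm long to x = 150, 70 mm wide (y), fins to 80 mm high; dark base plate 12 mm thick, x = 15 to 145, 110 mm wide; black 14 mm box on its +y flank. An orange ring rims the mouth, an orange stripe crosses the top at x = 8
- bore_mouth (a point): centre of the bore's mouth in the heater block's front face, 44 mm above the table; axes as heater (x points into the bore, level). The rod has 1.5 mm play in the bore: let go half way it droops by up to 0.045 rad; pushed on so or out of line it binds. The rod must not bear on block and cartridge with over 35 N in all (side loads count)
- core_end (a point): centre of the far end face of the burnt-out cartridge (white, red band, 11.6 mm diameter, 45 mm long) stuck in the bore. It only slides along the bore, with a steady drag of about 6 N (a little more when pushed fast), and stays where it is left. At first its near face is 65 to 90 mm behind the mouth; with the rod home it sticks 35 mm out of the far side
- rest: fixed wooden rod rest; x axis along the rod; origin on the table under the resting rod's point x = 35 mm (give or take 2). Base 165 x 60 x 10 mm; two V posts open upwards, 10 mm thick, at x = 65 and -71 mm, up to 60 mm high, carrying the rod with its axis 50 mm above the table; the rod lifts straight up
- multimeter: yellow handheld multimeter lying flat, 90 x 180 x 42 mm; loose bystander, leave it where it is; origin: centre of its underside
- paste_tin: round solder-paste tin with yellow lid, 82 mm across, 24 mm high; loose bystander, leave it where it is; origin: centre of its underside
- solder_spool: small spool of solder standing on its flange, 68 mm across, 40 mm high; loose bystander, leave it where it is; origin: centre of its underside
- tip_cleaner: black pot of copper curls for cleaning tips, 72 mm across, 50 mm high; loose bystander, leave it where it is; origin: centre of its underside
- solder_sucker: blue desoldering pump lying on its side, 21 mm thick, 185 mm long along its x axis (it is not the ejector rod); loose bystander, leave it where it is; origin: centre of its underside
- pliers: wire strippers with one blue and one red grip, lying flat, about 155 x 65 x 14 mm, jaws to +x; loose bystander, leave it where it is; origin: centre of its underside
- slotted_disc: flat toothed steel disc, 104 mm across, 5 mm thick; loose bystander, leave it where it is; origin: centre of its underside
There are look-alikes about, which are no part of the job. Leave any yellow look-alike of the heater alone. Leave any yellow look-alike of the rod alone.

How it is judged:
By the outcome, as a careful person would: the job done as asked, in the order asked, and still so for the second after the job is handed in, with the robot touching nothing.
It also fails if it takes over 72 s, if anything falls off the work surface, if the arm or the gripper's body presses on something with over 40 N, if the wrist force passes 120 N, or if a joint passes its speed limit or range.

## Robot

A 6-joint arm with a two-finger parallel gripper is mounted at the origin on the work surface. World frame = base frame: x ahead of the robot, y to its left, z up, the work surface at z = 0. Lengths are in mm, angles in rad, forces in N, time in s.
With the tool pointing down it reaches from about 275 to 750 mm from the base axis. Payload 10.2 kg.
Tool frame: the origin (TCP) lies at the very end of the fingers, on their centre line; the grasp point (between the pads) lies 19 mm behind it; z points along the fingers, y is the line along which they close (so a half turn about z gives the same grasp; the last joint's range is limited). The gripper opens to 85 mm and grips with 20 to 120 N. Pads are 22 mm wide; open, the fingers measure 114 mm over their backs; the gripper's body (76 mm by 85 mm) begins 54 mm behind the grasp point. The pads swing forward as they close: fully open they stand 13 mm farther back than shut.
Start: joints at [-1.414, 0.313, 1.498, -0, 1.331, -0.223], TCP at [194.624, -487.599, 231.294] pointing down, gripper open.
Joint ranges: [-2.94, 2.94], [-0.97, 2.17], [0.19, 2.56], [-1.23, 4.37], [0.02, 3.11], [-2.88, 2.88]. Speed limits (rad/s): [2.39, 2.39, 3.01, 3.14, 3.14, 3.14].

## Interface

Orientations are given as a unit quaternion [w, x, y, z].
In Python, from rig import * gives the robot as it stands. The module is installed in compiled form; this text tells all that it offers.
- The arm moves only by the shell command python3 -m crank 'ROWS' [FORCE]. ROWS is JSON, a list that holds one entry, the list of rows, each a list of 7 numbers: the shift along the tool's x, y, z in units of 25 mm (1.0 is 25 mm), then the turn, a rotation vector about the tool's x, y, z in units of 8 degrees (1.0 is 8 degrees), then the finger opening in mm, from 0 to 85.4. A call has exactly 8 rows; each row shifts and turns the commanded pose from where the row before left it, along the tool's axes as they then stand; what a row does not reach is not made up. A row lasts 1/10 s, in which the tool goes at most 50 mm and 8.59 degrees, less where a joint would pass 70% of its speed; a pose out of reach is approached as far as the arm can. A call is refused whole if a number of a shift passes 1 or a number of a turn 1, either way. A call with a gripper value outside its range is refused whole. The fingers move at their own pace and stop on an object; FORCE is the grip in N (left out, the last holds). Time passes only in rows, so rows that do not move let the fingers close, or fill a call up. It gives the time, the measured TCP pose, the force, the opening and the grip force at its end, in the units of the state.
- sense(): the state, without advancing time (a new reading comes with each control period).
- capture(name): name is "scene" or "top" or "wrist"; returns the picture (384x512x3 uint8, blue, green, red); there is no depth.
- camera_model(name): a dict with "fx", "fy", "cx", "cy" (pixels), "world_from_camera" (4x4, takes a point from camera to world coordinates); the wrist camera has in their place "T_tool_cam" (4x4, takes a point from camera to tool coordinates, whose origin is the TCP and whose axes are the flange's). Camera axes: x right, y up, looking along -z (the intrinsics and any distortion apply to the point x, -y, -z); pixel columns grow to the right and rows downward; lengths in mm; the calibration is good to about 2 mm. A picture is of the moment at which its call begins: read the wrist's pose just before it. camera_model takes no time and is no camera call.
- finish_job(): hands the job in; it is judged then, once.
The state is a dict: "time_s": time; "joints": joint angles; "dq": joint speeds; "tau": joint torques, N m; "eef_pos": TCP position; "ee_rot": TCP orientation; "force": force on the tool from outside, world axes, zero at the start; "wrist_torque": the same for the moment, N m; "grip_width": opening from 0.0 (shut) to 1.0 (fully open); "grip_force": force on a finger pad.
Only numpy, scipy, OpenCV 4.12 (cv2) and the standard library are available. Lean on these libraries where they do the work, as an engineer would, in place of code of your own. Each camera call takes 0.05 s, during which the arm holds its last target. There are 200 camera calls.

## Working session

There is one attempt and no reset: what is moved stays moved. The work goes in short steps, Python scripts to look and compute and a shell command to move; the robot and the scene stay as the last step left them, time stands still between calls to the robot, and variables do not carry over. Pictures are saved under pics/ and viewed, at most 12 in all, crops included, and the job is handed in when it is done.

```bash
mkdir -p pics
python3 - <<'E'
from rig import *
import cv2,numpy as np,json
s=sense();print({k:np.round(v,3).tolist() for k,v in s.items()})
for n in("scene","top","wrist"):
    im=capture(n);cv2.imwrite(f"pics/{n}0.png",im)
    m=camera_model(n);print(n,{k:np.round(np.array(v),4).tolist() for k,v in m.items()})
a=cv2.imread("pics/scene0.png");b=cv2.imread("pics/top0.png")
E
```

```text
{'time_s': 0.0, 'joints': [-1.414, 0.313, 1.498, -0.0, 1.331, -0.223], 'dq': [0.0, 0.0, 0.001, -0.0, 0.001, 0.001], 'tau': [0.003, -41.227, -25.974, -0.0, 0.004, -0.0], 'eef_pos': [194.573, -487.335, 230.752], 'ee_rot': [-0.001, 0.982, 0.189, 0.0], 'force': [0.088, 0.584, 0.081], 'wrist_torque': [-0.021, -0.036, 0.016], 'grip_force': 0.0, 'grip_width': 1.001}
scene {'fx': 484.1569, 'fy': 484.1569, 'cx': 252.8288, 'cy': 199.3476, 'world_from_camera': [[-0.5481, -0.6229, 0.5582, 1452.8735], [0.8362, -0.3933, 0.3822, 619.3389], [-0.0186, 0.6763, 0.7364, 1311.8297], [0.0, 0.0, 0.0, 1.0]]}
top {'fx': 459.51, 'fy': 459.51, 'cx': 260.0536, 'cy': 192.4178, 'world_from_camera': [[0.003, 0.9915, -0.1298, 337.4781], [-1.0, 0.003, -0.0005, -72.2681], [-0.0001, 0.1298, 0.9915, 1395.1675], [0.0, 0.0, 0.0, 1.0]]}
wrist {'fx': 332.9624, 'fy': 332.9624, 'cx': 258.9192, 'cy': 192.1867, 'T_tool_cam': [[0.0007, 0.9501, 0.3118, 80.3602], [1.0, -0.0004, -0.0011, -0.0704], [-0.001, 0.3118, -0.9501, -143.6467], [0.0, 0.0, 0.0, 1.0]]}
```

View pics/top0.png

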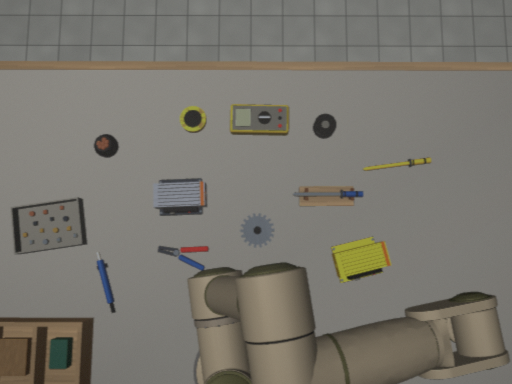

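View pics/scene0.png

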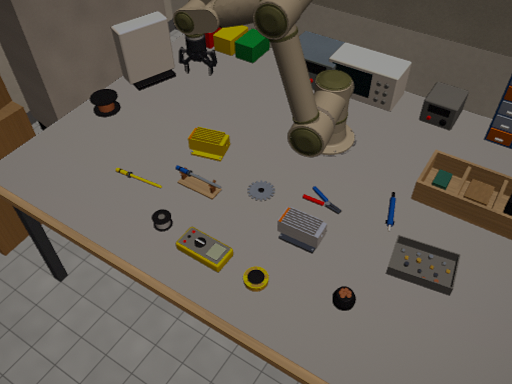

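The top view shows the rod in its rest, with the blue handle at about (352,194) and the nose at (297,194). The grey heater is at (180,196) and its orange mouth at (203,193), facing the rod. The yellow look-alikes are at (400,163) and (362,258). Next I measure the coarse positions.

```bash
cat > h.py <<'E'
from rig import *
import cv2,numpy as np
from scipy.spatial.transform import Rotation as R
def T_tool(s):
    T=np.eye(4);q=np.array(s["ee_rot"]);T[:3,:3]=R.from_quat(q[[1,2,3,0]]).as_matrix();T[:3,3]=s["eef_pos"];return T
def ray(n,px,T=None):
    m=camera_model(n);W=np.array(m["world_from_camera"]) if T is None else T@np.array(m["T_tool_cam"])
    px=np.atleast_2d(px).astype(float)
    d=np.c_[(px[:,0]-m["cx"])/m["fx"],-(px[:,1]-m["cy"])/m["fy"],-np.ones(len(px))]@W[:3,:3].T
    return W[:3,3],d
def onz(n,px,z,T=None):
    o,d=ray(n,px,T);return o+d*((z-o[2])/d[:,2])[:,None]
def mask(im,lo,hi):return cv2.inRange(cv2.cvtColor(im,cv2.COLOR_BGR2HSV),lo,hi)
def blobs(m,amin=8):
    n,l,s,c=cv2.connectedComponentsWithStats(m);return [(s[i].tolist(),np.round(c[i],1).tolist()) for i in range(1,n) if s[i][4]>=amin]
E
python3 - <<'E'
from h import *
print(set(k for k in camera_model("wrist")))
a=cv2.imread("pics/top0.png")
bl=mask(a,(100,120,50),(130,255,255));orr=mask(a,(3,120,80),(14,255,255))
for nm,m,z in(("blue",bl,50),("orange",orr,80)):
    for s,c in blobs(m): print(nm,s,c,onz("top",c,z).round(1).tolist())
print("nose",onz("top",(295,194),50).round(1))
E
```

```text
{'T_tool_cam', 'cy', 'fy', 'fx', 'cx'}
blue [346, 192, 10, 4, 40] [350.5, 193.5] [[511.2, -338.5, 50.0]]
blue [358, 192, 5, 4, 18] [359.8, 193.5] [[511.3, -365.9, 50.0]]
blue [179, 256, 25, 14, 106] [191.0, 262.1] [[309.6, 127.8, 50.0]]
blue [98, 261, 15, 42, 223] [104.7, 281.2] [[254.4, 375.1, 50.0]]
orange [97, 138, 11, 11, 73] [102.7, 143.6] [[652.4, 389.5, 80.0]]
orange [200, 182, 4, 24, 52] [201.6, 193.8] [[505.2, 97.1, 80.0]]
orange [30, 212, 4, 3, 8] [31.5, 213.0] [[448.1, 584.2, 80.0]]
orange [382, 242, 8, 24, 39] [385.1, 253.3] [[336.5, -426.9, 80.0]]
nose [[ 509.2 -174.7   50. ]]
```

```bash
python3 -m crank '[[[0.94,-0.23,0,0,0,0,85],[0.94,-0.23,0,0,0,0,85],[0.94,-0.23,0,0,0,0,85],[0.94,-0.23,0,0,0,0,85],[0.94,-0.23,0,0,0,0,85],[0.94,-0.23,0,0,0,0,85],[0.94,-0.23,0,0,0,0,85],[0.94,-0.23,0,0,0,0,85]]]' 40
python3 -m crank '[[[0.94,-0.23,0,0,0,0,85],[0.94,-0.23,0,0,0,0,85],[0.94,-0.23,0,0,0,0,85],[0.94,-0.23,0,0,0,0,85],[0.94,-0.23,0,0,0,0,85],[0.94,-0.23,0,0,0,0,85],[0.94,-0.23,0,0,0,0,85],[0.94,-0.23,0,0,0,0,85]]]'
python3 -m crank '[[[0,0,0.3,0,0,-1,85],[0,0,0.3,0,0,-1,85],[0,0,0.3,0,0,-1,85],[0,0,0.3,0,0,-1,85],[0,0,0.3,0,0,-1,85],[0,0,0.3,0,0,-1,85],[0,0,0.3,0,0,-1,85],[0,0,0,0,0,-1,85]]]'
python3 -m crank '[[[0,0,0,0,0,-0.53,85],[0,0,0,0,0,0,85],[0,0,0,0,0,0,85],[0,0,0,0,0,0,85],[0,0,0,0,0,0,85],[0,0,0,0,0,0,85],[0,0,0,0,0,0,85],[0,0,0,0,0,0,85]]]'
python3 - <<'E'
from h import *
s=sense();T=T_tool(s);print(T.round(4).tolist(),s["time_s"])
np.save("T1.npy",T);cv2.imwrite("pics/w1.png",capture("wrist"))
E
```

```text
time_s: 0.95
eef_pos: [352.9, -374.4, 231.1]
ee_rot: [-0.0, 0.982, 0.189, -0.0]
force: [-0.6, 0.8, 0.7]
grip_width: 0.997
grip_force: 0.0
time_s: 1.75
eef_pos: [510.4, -262.0, 231.0]
ee_rot: [-0.0, 0.982, 0.189, -0.0]
force: [-0.4, -0.0, -0.3]
grip_width: 0.992
grip_force: 0.0
time_s: 2.55
eef_pos: [509.3, -262.4, 177.4]
ee_rot: [-0.001, 0.731, 0.683, -0.0]
force: [-0.1, 0.8, -1.3]
grip_width: 0.99
grip_force: 0.0
time_s: 3.35
eef_pos: [509.7, -262.8, 178.8]
ee_rot: [0.0, 0.707, 0.707, 0.0]
force: [0.1, -0.7, -0.9]
grip_width: 0.997
grip_force: 0.0
[[0.0001, 1.0, 0.0, 509.7299], [1.0, -0.0001, -0.0, -262.7528], [-0.0, 0.0, -1.0, 178.8158], [0.0, 0.0, 0.0, 1.0]] 3.35
```

View pics/w1.png

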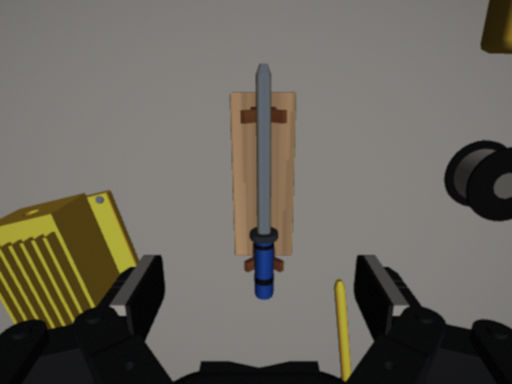

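The wrist view shows the rod nose at about (263,65), the collar front at about (263,230) and the handle end at (264,298). It lies nearly straight under the tool.

Run:
```python
from h import *
T=np.load("T1.npy");im=cv2.imread("pics/w1.png")
g=cv2.cvtColor(im,cv2.COLOR_BGR2GRAY)
bl=mask(im,(105,140,40),(130,255,255));ys,xs=np.nonzero(bl[240:300,230:300]);print("blue rows",ys.min()+240,ys.max()+240)
hsv=cv2.cvtColor(im,cv2.COLOR_BGR2HSV)
C=[]
for r in list(range(80,225,8))+[250,270,285]:
    row=hsv[r,225:305].astype(int); ok=(row[:,0]>90)&(row[:,0]<130)&(row[:,1]>25)
    k=np.nonzero(ok)[0]+225
    if len(k): C.append((r,k.min(),k.max()))
print(C)
P=onz("wrist",[((a+b)/2,r) for r,a,b in C],50,T);print(P.round(1).tolist())
print("nose,collar,end",onz("wrist",[(263,64),(263.5,234),(264,298)],50,T).round(1).tolist())
print("yrod",onz("wrist",[(340,282),(345,370)],10,T).round(1).tolist())
```

```text
blue rows 243 298
[(80, np.int64(261), np.int64(267)), (88, np.int64(261), np.int64(267)), (96, np.int64(261), np.int64(267)), (104, np.int64(261), np.int64(267)), (112, np.int64(261), np.int64(267)), (120, np.int64(261), np.int64(267)), (128, np.int64(261), np.int64(267)), (136, np.int64(261), np.int64(267)), (144, np.int64(261), np.int64(267)), (152, np.int64(261), np.int64(267)), (160, np.int64(261), np.int64(267)), (168, np.int64(261), np.int64(267)), (176, np.int64(261), np.int64(267)), (184, np.int64(262), np.int64(267)), (192, np.int64(261), np.int64(267)), (200, np.int64(261), np.int64(267)), (208, np.int64(261), np.int64(267)), (216, np.int64(261), np.int64(267)), (224, np.int64(261), np.int64(267)), (250, np.int64(255), np.int64(273)), (270, np.int64(255), np.int64(273)), (285, np.int64(255), np.int64(273))]
[[514.0, -180.6, 50.0], [514.1, -186.5, 50.0], [514.1, -192.6, 50.0], [514.1, -198.6, 50.0], [514.2, -204.8, 50.0], [514.2, -211.1, 50.0], [514.2, -217.5, 50.0], [514.3, -223.9, 50.0], [514.3, -230.5, 50.0], [514.3, -237.2, 50.0], [514.4, -243.9, 50.0], [514.4, -250.8, 50.0], [514.5, -257.8, 50.0], [514.9, -264.9, 50.0], [514.5, -272.0, 50.0], [514.6, -279.4, 50.0], [514.6, -286.8, 50.0], [514.7, -294.3, 50.0], [514.7, -302.0, 50.0], [514.8, -327.8, 50.0], [514.9, -348.7, 50.0], [515.0, -364.9, 50.0]]
nose,collar,end [[513.2, -169.0, 50.0], [514.3, -311.8, 50.0], [515.1, -379.4, 50.0]]
yrod [[598.2, -387.9, 10.0], [613.5, -509.8, 10.0]]
```

```bash
python3 -m crank '[[[0,0.15,1,0,0,0,85],[0,0,1,0,0,0,85],[0,0,1,0,0,0,85],[0,0,1,0,0,0,85],[0,0,1,0,0,0,85],[0,0,0.6,0,0,0,60],[0,0,0.31,0,0,0,40],[0,0,0,0,0,0,30]]]' 40
python3 -m crank '[[[0,0,0,0,0,0,20],[0,0,0,0,0,0,8],[0,0,0,0,0,0,4],[0,0,0,0,0,0,4],[0,0,0,0,0,0,4],[0,0,0,0,0,0,4],[0,0,0,0,0,0,4],[0,0,0,0,0,0,4]]]' 40
```

```text
time_s: 4.2
eef_pos: [513.2, -262.6, 30.4]
ee_rot: [-0.001, 0.707, 0.707, -0.0]
force: [-0.4, 0.2, 0.1]
grip_width: 0.507
grip_force: 0.0
time_s: 5.0
eef_pos: [513.6, -263.1, 32.1]
ee_rot: [0.001, 0.707, 0.707, -0.0]
force: [-3.2, -0.6, 7.0]
grip_width: 0.125
grip_force: 39.0
```

```bash
python3 -m crank '[[[0,0,-0.3,0,0,0,4],[0,0,-0.6,0,0,0,4],[0,0,-1,0,0,0,4],[0,0,-1,0,0,0,4],[0,0,-1,0,0,0,4],[0,0,-1,0,0,0,4],[0,0,-1,0,0,0,4],[0.5,0,-0.8,0,0,0,4]]]'
python3 -m crank '[[[0.95,0,0,0,0,0,4],[0.95,0,0,0,0,0,4],[0.95,0,0,0,0,0,4],[0.95,0,0,0,0,0,4],[0.95,0,0,0,0,0,4],[0.95,0,0,0,0,0,4],[0.95,0,0,0,0,0,4],[0.95,0,0,0,0,0,4]]]'
python3 -m crank '[[[0.95,0,0,0,0,0,4],[0.95,0,0,0,0,0,4],[0.95,0,0,0,0,0,4],[0.95,0,0,0,0,0,4],[0.95,0,0,0,0,0,4],[0.95,0,0,0,0,0,4],[0.6,0,0,0,0,0,4],[0.3,0,0,0,0,0,4]]]'
python3 -m crank '[[[0,0,0,0,0,0,4],[0,0,0,0,0,0,4],[0,0,0,0,0,0,4],[0,0,0,0,0,0,4],[0,0,0,0,0,0,4],[0,0,0,0,0,0,4],[0,0,0,0,0,0,4],[0,0,0,0,0,0,4]]]'
python3 - <<'E'
from h import *
s=sense();T=T_tool(s);print(T.round(4).tolist(),s["time_s"],s["force"])
np.save("T2.npy",T);cv2.imwrite("pics/w2.png",capture("wrist"))
cv2.imwrite("pics/scene2.png",capture("scene"))
E
```

```text
time_s: 5.8
eef_pos: [513.5, -251.0, 200.3]
ee_rot: [0.001, 0.708, 0.707, 0.0]
force: [-0.1, -0.1, -1.7]
grip_width: 0.123
grip_force: 39.1
time_s: 6.6
eef_pos: [513.3, -59.1, 198.9]
ee_rot: [0.0, 0.707, 0.707, 0.0]
force: [0.8, -0.4, -1.8]
grip_width: 0.119
grip_force: 39.2
time_s: 7.4
eef_pos: [513.3, 105.8, 198.7]
ee_rot: [0.0, 0.707, 0.707, 0.0]
force: [0.2, -0.7, -1.5]
grip_width: 0.121
grip_force: 39.2
time_s: 8.2
eef_pos: [513.5, 104.7, 198.6]
ee_rot: [-0.0, 0.707, 0.707, 0.0]
force: [-0.6, -0.3, -1.9]
grip_width: 0.124
grip_force: 39.2
[[0.0001, 1.0, -0.0, 513.4675], [1.0, -0.0001, 0.0, 104.6998], [0.0, -0.0, -1.0, 198.5548], [0.0, 0.0, 0.0, 1.0]] 8.2 [-0.64637669 -0.31111385 -1.89507238]
```

View pics/w2.png

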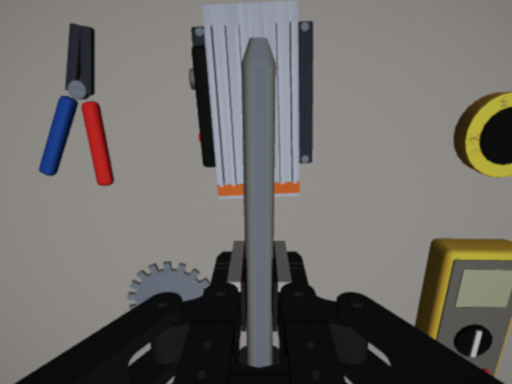

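The view shows the held rod with its nose at (259,40). Under it is the heater, with its orange stripe at rows 183-196, columns 218-300, and block sides running up to (203,5) and (298,1). I fit these edges.

Run:
```python
from h import *
T=np.load("T2.npy");im=cv2.imread("pics/w2.png");hsv=cv2.cvtColor(im,cv2.COLOR_BGR2HSV).astype(int)
# stripe edges by subpixel gradient of orange-ness
o=(im[:,:,2].astype(float)-im[:,:,0])
F=[];B=[]
for c in list(range(222,242,2))+list(range(278,297,2)):
    v=o[170:205,c];h=v.max()/2;k=np.nonzero(v>h)[0];a,b=k[0],k[-1]
    B.append((c,170+a-(v[a]-h)/(v[a]-v[a-1])));F.append((c,170+b+(v[b]-h)/(v[b]-v[b+1])))
for n,L in(("back",B),("front",F)):
    P=onz("wrist",L,80,T);p=np.polyfit(P[:,0],P[:,1],1);print(n,"y at x=510",np.polyval(p,510).round(2),"slope",p[0].round(4),"res",np.std(P[:,1]-np.polyval(p,P[:,0])).round(2))
# stripe ends
for r in(187,190,193):
    v=o[r];h=60;k=np.nonzero(v[205:312]>h)[0]+205;print("stripe cols",r,k[0],k[-1],onz("wrist",[(k[0]-.5,r),(k[-1]+.5,r)],80,T).round(1)[:,:2].tolist())
# white block side edges
g=cv2.cvtColor(im,cv2.COLOR_BGR2GRAY).astype(int)
for r in range(15,200,20): print(r,"L",g[r,194:226].tolist() if r%40==15 else "", "R",g[r,290:310].tolist() if r%40==15 else "")
# shaft edges
for r in(60,100,140,200,230):
    print(r,"shaft",hsv[r,238:282,1].tolist())
```

```text
back y at x=510 105.77 slope 0.0422 res 0.62
front y at x=510 97.12 slope 0.0442 res 0.05
stripe cols 187 217 299 [[478.9, 103.1], [547.4, 103.1]]
stripe cols 190 217 299 [[478.8, 100.5], [547.5, 100.5]]
stripe cols 193 218 276 [[479.5, 97.9], [528.5, 97.9]]
15 L [134, 134, 134, 136, 134, 135, 134, 135, 138, 143, 146, 148, 149, 149, 148, 149, 148, 151, 152, 154, 153, 151, 151, 152, 153, 153, 151, 150, 153, 154, 151, 150] R [154, 153, 151, 149, 148, 147, 147, 146, 139, 136, 135, 134, 135, 134, 135, 134, 134, 135, 135, 135]
35 L  R 
55 L [12, 15, 14, 14, 16, 16, 17, 18, 18, 18, 20, 53, 115, 145, 155, 159, 161, 157, 132, 93, 99, 137, 156, 159, 157, 156, 155, 157, 158, 162, 161, 155] R [96, 128, 157, 161, 160, 157, 154, 146, 107, 58, 40, 42, 43, 42, 42, 42, 41, 41, 42, 42]
75 L  R 
95 L [135, 104, 53, 19, 12, 16, 16, 16, 16, 17, 17, 18, 19, 16, 34, 85, 132, 156, 162, 165, 163, 140, 102, 101, 137, 160, 164, 162, 160, 158, 157, 162] R [117, 98, 137, 161, 165, 162, 160, 152, 117, 68, 43, 41, 43, 43, 42, 41, 42, 42, 42, 42]
115 L  R 
135 L [142, 140, 142, 137, 113, 67, 29, 16, 14, 17, 18, 16
[... 685 characters left out ...]
, 15, 10, 11, 8, 7, 7, 14, 25, 26, 33, 35, 39, 39, 39, 41, 41, 41, 39, 37, 40, 40, 37, 37, 32, 29, 21, 15, 10, 8, 12, 11, 25, 28, 26, 26, 28, 29, 28]
140 shaft [30, 29, 29, 29, 29, 18, 8, 10, 12, 11, 5, 7, 12, 16, 24, 28, 36, 36, 39, 41, 39, 39, 41, 37, 41, 39, 41, 36, 32, 33, 27, 16, 15, 10, 9, 10, 18, 28, 30, 29, 28, 26, 28, 30]
200 shaft [11, 12, 12, 12, 11, 11, 14, 12, 10, 12, 8, 8, 10, 14, 20, 26, 32, 34, 39, 39, 39, 39, 43, 39, 39, 41, 39, 36, 36, 32, 25, 17, 10, 8, 15, 14, 13, 11, 12, 12, 12, 12, 14, 12]
230 shaft [12, 11, 11, 12, 12, 13, 14, 11, 11, 13, 9, 10, 10, 12, 18, 24, 31, 34, 37, 37, 39, 39, 39, 39, 39, 41, 37, 39, 35, 29, 20, 14, 8, 6, 12, 14, 10, 13, 12, 12, 11, 11, 12, 11]
```

Run:
```python
import cv2
im=cv2.imread("pics/w2.png");cv2.imwrite("pics/w2c.png",cv2.resize(im[0:215,185:320],None,fx=3.7,fy=2.7,interpolation=cv2.INTER_CUBIC))
```

```text
(no output)
```

View pics/w2c.png

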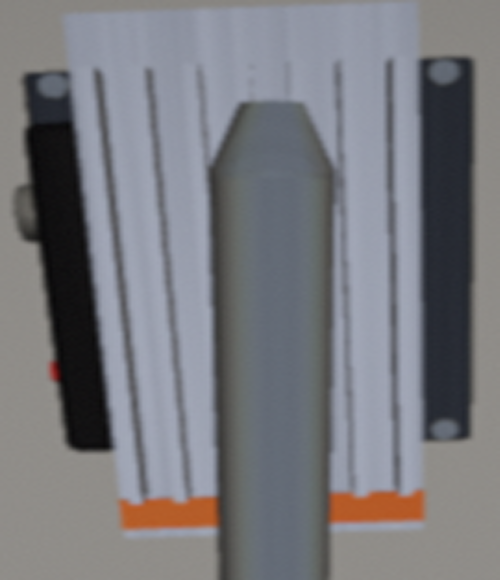

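```bash
python3 -m crank '[[[-0.6,0,0,0,0,0,4],[-0.9,0.1,0,0,0,0,4],[-0.9,0.1,0,0,0,0,4],[-0.9,0,0,0,0,0,4],[-0.9,0,0,0,0,0,4],[-0.9,0,0,0,0,-0.31,4],[0,0,0.5,0,0,0,4],[0,0,0.8,0,0,0,4]]]'
python3 -m crank '[[[0,0,1,0,0,0,4],[0,0,1,0,0,0,4],[0,0,1,0,0,0,4],[0,0,1,0,0,0,4],[0,0,1,0,0,0,4],[0,0,0.4,0,0,0,4],[0,0,0.2,0,0,0,4],[0,0,0,0,0,0,4]]]'
python3 -m crank '[[[0,0,0,0,0,0,4],[0,0,0,0,0,0,4],[0,0,0,0,0,0,4],[0,0,0,0,0,0,4],[0,0,0,0,0,0,4],[0,0,0,0,0,0,4],[0,0,0,0,0,0,4],[0,0,0,0,0,0,4]]]'
python3 - <<'E'
from h import *
T=np.load("T2.npy")
L=onz("wrist",[(205.8,55),(209.2,95),(212.6,135)],80,T);Rr=onz("wrist",[(298.3,55),(298.7,95),(299,135)],80,T)
print(L.round(1).tolist(),Rr.round(1).tolist())
for P in(L,Rr):print("side slope dx/dy",np.polyfit(P[:,1],P[:,0],1)[0])
s=sense();T=T_tool(s);print(T.round(4).tolist(),s["time_s"],s["force"])
np.save("T3.npy",T);cv2.imwrite("pics/w3.png",capture("wrist"));cv2.imwrite("pics/scene3.png",capture("scene"));cv2.imwrite("pics/top3.png",capture("top"))
E
```

```text
time_s: 9.1
eef_pos: [518.8, -23.8, 166.2]
ee_rot: [0.001, 0.692, 0.722, 0.001]
force: [-0.2, -0.0, -2.0]
grip_width: 0.124
grip_force: 39.1
time_s: 9.9
eef_pos: [518.6, -22.8, 26.2]
ee_rot: [0.0, 0.692, 0.722, 0.0]
force: [0.3, 0.1, -1.7]
grip_width: 0.121
grip_force: 39.1
time_s: 10.7
eef_pos: [518.5, -22.8, 26.1]
ee_rot: [-0.0, 0.692, 0.722, 0.0]
force: [-0.9, -0.8, -1.4]
grip_width: 0.128
grip_force: 39.1
[[475.0, 204.0, 80.0], [476.2, 176.0, 80.0], [477.5, 145.8, 80.0]] [[542.6, 204.1, 80.0], [543.9, 176.0, 80.0], [545.3, 145.9, 80.0]]
side slope dx/dy -0.04245576795687506
side slope dx/dy -0.047072785786076536
[[-0.0433, 0.9991, 0.0, 518.4793], [0.9991, 0.0433, 0.0, -22.7727], [0.0, 0.0, -1.0, 26.05], [0.0, 0.0, 0.0, 1.0]] 10.7 [-0.90234064 -0.75826206 -1.35845052]
```

View pics/w3.png

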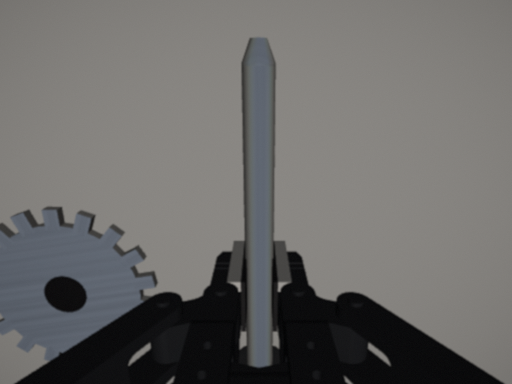

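The view shows the held rod over bare table, with the nose at about (259,38). The block is just out of view ahead. I measure the shaft's width and centre along its length to get its yaw and pitch in the hand.

Run:
```python
from h import *
im=cv2.imread("pics/w3.png").astype(float);bgd=np.median(im[60:200,285:330].reshape(-1,3),0)
m=camera_model("wrist");M=np.array(m["T_tool_cam"]);K=[]
for r in range(72,225,3):
    d=np.linalg.norm(cv2.GaussianBlur(im,(1,5),0)[r,215:305]-bgd,axis=1);h=14
    k=np.nonzero(d>h)[0];a,b=k[0],k[-1]
    l=215+a-(d[a]-h)/(d[a]-d[a-1]);q=215+b+(d[b]-h)/(d[b]-d[b+1]);K.append((r,l,q))
K=np.array(K);w=K[:,2]-K[:,1];c=(K[:,1]+K[:,2])/2
print(K[::8].round(1).tolist())
dep=m["fx"]*12/w
P=np.c_[(c-m["cx"])/m["fx"],-(K[:,0]-m["cy"])/m["fy"],-np.ones(len(K))]*dep[:,None]
Pt=P@M[:3,:3].T+M[:3,3]
for ax in(1,2):
    p=np.polyfit(Pt[:,0],Pt[:,ax],1);print("yz"[ax-1],"slope",p[0],"at0",p[1],"res",np.std(Pt[:,ax]-np.polyval(p,Pt[:,0])))
o,d=ray("wrist",[(259,38)],np.eye(4));print("nose x at z=-18-",(o+d*((-21-o[2])/d[:,2])[:,None]).round(1))
for f in("scene3",):
    s=cv2.imread(f"pics/{f}.png");cv2.imwrite("pics/s3c.png",cv2.resize(s[140:270,200:360],None,fx=5,fy=4.5,interpolation=cv2.INTER_CUBIC))
```

```text
[[72.0, 240.0, 276.6], [96.0, 240.1, 275.8], [120.0, 241.1, 275.7], [144.0, 241.2, 275.6], [168.0, 242.1, 274.9], [192.0, 242.2, 274.7], [216.0, 242.4, 274.6]]
y slope -0.003933541307740742 at0 0.3434546057160419 res 0.04504221642861402
z slope 0.007829043681103461 at0 -27.52461908340442 res 0.9035627884724898
nose x at z=-18- [[ 94.5   0.3 -21. ]]
```

View pics/s3c.png

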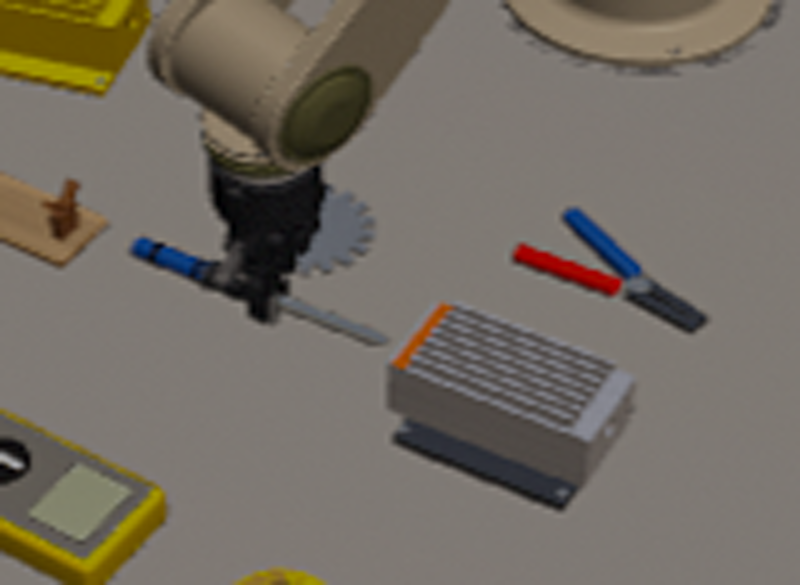

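The scene crop shows the rod level, its nose at crop (387,342) just short of the block's front face, which is beside the orange stripe at (425,335). Its pitch in the hand is about 0.008 rad. Now I advance gently.

```bash
python3 -m crank '[[[0.15,0,0,0,0,0,4],[0.15,0,0,0,0,0,4],[0.15,0,0,0,0,0,4],[0.15,0,0,0,0,0,4],[0.15,0,0,0,0,0,4],[0.15,0,0,0,0,0,4],[0.15,0,0,0,0,0,4],[0.05,0,0,0,0,0,4]]]' 40
python3 -m crank '[[[0.06,0,0,0,0,0,4],[0.06,0,0,0,0,0,4],[0.06,0,0,0,0,0,4],[0,0,0,0,0,0,4],[0,0,0,0,0,0,4],[0,0,0,0,0,0,4],[0,0,0,0,0,0,4],[0,0,0,0,0,0,4]]]'
python3 - <<'E'
from h import *
s=sense();print(s["force"].round(1),s["wrist_torque"].round(3),s["eef_pos"].round(1))
E
```

```text
time_s: 11.65
eef_pos: [517.2, 5.1, 26.0]
ee_rot: [-0.0, 0.692, 0.722, 0.0]
force: [-0.3, 0.7, -1.9]
grip_width: 0.12
grip_force: 39.1
time_s: 12.45
eef_pos: [517.1, 9.2, 26.1]
ee_rot: [0.0, 0.692, 0.722, 0.0]
force: [0.1, 0.1, -1.8]
grip_width: 0.129
grip_force: 39.1
[ 0.1  0.1 -1.8] [ 0.019 -0.002 -0.047] [517.1   9.2  26.1]
```

```bash
for i in 1; do python3 -m crank '[[[0.1,0,0,0,0,0,4],[0.1,0,0,0,0,0,4],[0.1,0,0,0,0,0,4],[0.1,0,0,0,0,0,4],[0.1,0,0,0,0,0,4],[0,0,0,0,0,0,4],[0,0,0,0,0,0,4],[0,0,0,0,0,0,4]]]'; done
python3 - <<'E'
from h import *
s=sense();T=T_tool(s);print(s["force"].round(1),s["wrist_torque"].round(3),s["eef_pos"].round(1))
np.save("T4.npy",T);cv2.imwrite("pics/w4.png",capture("wrist"))
E
```

```text
time_s: 13.25
eef_pos: [516.6, 21.6, 26.1]
ee_rot: [0.0, 0.692, 0.722, 0.0]
force: [-0.3, 0.3, -1.7]
grip_width: 0.125
grip_force: 39.1
[-0.3  0.3 -1.7] [-0.002  0.051  0.013] [516.6  21.6  26.1]
```

View pics/w4.png

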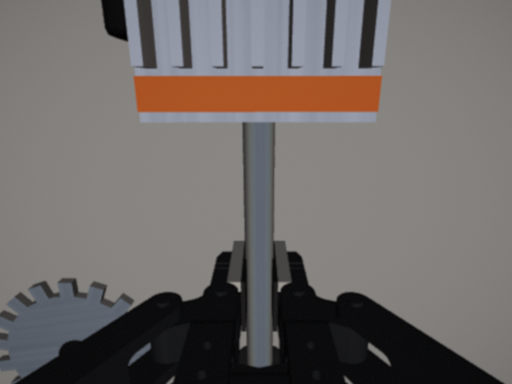

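The nose is inside the bore. The block's front edge is at row 122, columns 138-378 (centre 258), in line with the shaft at column 259. No contact force so far.

```bash
python3 - <<'E'
from h import *
T=np.load("T4.npy");im=cv2.imread("pics/w4.png")
o,d=ray("wrist",[(138,122.5),(258,122.5),(378,122.5),(258,93.5)],np.eye(4));print((o+d*((-53.9-o[2])/d[:,2])[:,None]).round(1).tolist())
E
python3 -m crank '[[[0.1,0,0,0,0,0,4],[0.1,0,0,0,0,0,4],[0.1,0,0,0,0,0,4],[0.1,0,0,0,0,0,4],[0.1,0,0,0,0,0,4],[0,0,0,0,0,0,4],[0,0,0,0,0,0,4],[0,0,0,0,0,0,4]]]'
python3 -m crank '[[[0.1,0,0,0,0,0,4],[0.1,0,0,0,0,0,4],[0.1,0,0,0,0,0,4],[0.1,0,0,0,0,0,4],[0.1,0,0,0,0,0,4],[0,0,0,0,0,0,4],[0,0,0,0,0,0,4],[0,0,0,0,0,0,4]]]'
```

```text
[[70.1, -31.8, -53.9], [70.2, 0.1, -53.9], [70.2, 31.9, -53.9], [77.5, 0.1, -53.9]]
time_s: 14.1
eef_pos: [516.0, 34.1, 26.1]
ee_rot: [0.0, 0.692, 0.722, -0.0]
force: [0.1, 0.4, -2.7]
grip_width: 0.124
grip_force: 39.1
time_s: 14.9
eef_pos: [515.5, 46.6, 26.0]
ee_rot: [0.0, 0.692, 0.722, -0.0]
force: [-0.9, -0.1, -2.8]
grip_width: 0.126
grip_force: 39.1
```

```bash
python3 -m crank '[[[0.1,0,0,0,0,0,4],[0.1,0,0,0,0,0,4],[0.1,0,0,0,0,0,4],[0.1,0,0,0,0,0,4],[0.1,0,0,0,0,0,4],[0,0,0,0,0,0,4],[0,0,0,0,0,0,4],[0,0,0,0,0,0,4]]]'
python3 -m crank '[[[0.1,0,0,0,0,0,4],[0.1,0,0,0,0,0,4],[0,0,0,0,0,0,4],[0,0,0,0,0,0,4],[0,0,0,0,0,0,4],[0,0,0,0,0,0,4],[0,0,0,0,0,0,4],[0,0,0,0,0,0,4]]]'
```

```text
time_s: 15.7
eef_pos: [515.0, 59.1, 26.1]
ee_rot: [0.0, 0.692, 0.722, 0.0]
force: [-0.2, -0.6, -1.9]
grip_width: 0.128
grip_force: 39.1
time_s: 16.5
eef_pos: [514.7, 64.1, 26.1]
ee_rot: [0.0, 0.692, 0.722, -0.0]
force: [-0.7, -0.3, -1.9]
grip_width: 0.127
grip_force: 39.1
```

The nose is about 66 mm into the bore. I release here, slide straight back with open fingers past the collar to the handle, and tilt to match the droop.

```bash
python3 -m crank '[[[0,0,0,0,0,0,20],[0,0,0,0,0,0,30],[0,0,0,0,0,0,45],[0,0,0,0,0,0,60],[0,0,0,0,0,0,60],[0,0,0,0,0,0,60],[-0.2,0,0,0,0,0,60],[-0.4,0,0,0,0,0,60]]]' 
python3 -m crank '[[[-0.5,0,0,0,0,0,60],[-0.5,0,0,0,0,0,60],[-0.5,0,0,0,0,0,60],[-0.5,0,0,0,0,0,60],[-0.5,0,0,0,0,0,60],[-0.3,0,0.16,0,0,0,60],[0,0,0,0,0.19,0,60],[0,0,0,0,0,0,60]]]'
python3 - <<'E'
from h import *
s=sense();T=T_tool(s);print(T.round(4).tolist(),s["force"].round(1))
np.save("T5.npy",T);cv2.imwrite("pics/w5.png",capture("wrist"));cv2.imwrite("pics/scene5.png",capture("scene"))
E
```

```text
time_s: 17.3
eef_pos: [515.3, 49.0, 26.0]
ee_rot: [-0.0, 0.691, 0.723, 0.0]
force: [-0.3, 0.2, -0.2]
grip_width: 0.697
grip_force: 0.0
time_s: 18.1
eef_pos: [518.3, -21.5, 21.7]
ee_rot: [-0.01, 0.692, 0.722, 0.009]
force: [0.1, 0.7, 0.3]
grip_width: 0.706
grip_force: 0.0
[[-0.0422, 0.9991, -0.0014, 518.3443], [0.9987, 0.0423, 0.0269, -21.4586], [0.0269, -0.0002, -0.9996, 21.7321], [0.0, 0.0, 0.0, 1.0]] [0.1 0.7 0.3]
```

View pics/w5.png

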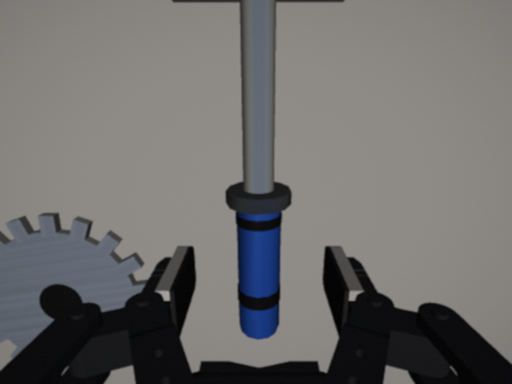

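The rod stays in the bore in line with the tool. The collar is at (259,195), and the handle spans rows 212-338 between the open fingers. I check the axial place and the droop.

Run:
```python
from h import *
m=camera_model("wrist");M=np.array(m["T_tool_cam"])
def tx(px,z):
    o,d=ray("wrist",px,np.eye(4));return (o+d*((z-o[2])/d[:,2])[:,None]).round(1).tolist()
print("handle end(bottom edge)",tx([(259,337)],-12),"collar front top",tx([(259,186)],-30),"collar back top",tx([(259,209)],-27))
im=cv2.imread("pics/w5.png").astype(float);b=cv2.GaussianBlur(im,(1,5),0)
def fit(rows,D,h):
    P=[]
    for r in rows:
        bg=np.median(b[r,200:222],0);d=np.linalg.norm(b[r,205:315]-bg,axis=1);k=np.nonzero(d>h)[0];a,e=k[0],k[-1]
        l=205+a-(d[a]-h)/(d[a]-d[a-1]);q=205+e+(d[e]-h)/(d[e]-d[e+1])
        P.append(np.array([((l+q)/2-m["cx"])/m["fx"],-(r-m["cy"])/m["fy"],-1])*m["fx"]*D/(q-l))
    P=np.array(P)@M[:3,:3].T+M[:3,3]
    for ax in(1,2):
        p=np.polyfit(P[:,0],P[:,ax],1);print(D,"yz"[ax-1],"slope",p[0].round(4),"mean x",P[:,0].mean().round(1),"mean",P[:,ax].mean().round(2))
fit(range(10,180,3),12,14);fit(list(range(235,285,3)),18,20)
```

```text
handle end(bottom edge) [[-37.2, 0.4, -12.0]] collar front top [[45.2, 0.4, -30.0]] collar back top [[35.2, 0.4, -27.0]]
12 y slope -0.003 mean x 75.9 mean -0.07
12 z slope 0.0145 mean x 75.9 mean -26.86
18 y slope -0.0045 mean x 12.5 mean 0.18
18 z slope 0.0638 mean x 12.5 mean -24.44
```

```bash
python3 -m crank '[[[0,0,0,0,0,0,40],[0,0,0,0,0,0,25],[0,0,0,0,0,0,12],[0,0,0,0,0,0,10],[0,0,0,0,0,0,10],[0,0,0,0,0,0,10],[0,0,0,0,0,0,10],[0,0,0,0,0,0,10]]]' 40
python3 -c '
from rig import *
s=sense();print(s["force"].round(1),s["wrist_torque"].round(3))'
python3 -m crank '[[[0,0,-0.035,0,-0.05,0,10],[0,0,-0.035,0,-0.05,0,10],[0,0,-0.035,0,-0.05,0,10],[0,0,-0.035,0,-0.04,0,10],[0,0,0,0,0,0,10],[0,0,0,0,0,0,10],[0,0,0,0,0,0,10],[0,0,0,0,0,0,10]]]' 40
python3 -c '
from rig import *
s=sense();print(s["force"].round(1),s["wrist_torque"].round(3),s["eef_pos"].round(1))'
```

```text
time_s: 19.0
eef_pos: [518.3, -20.6, 22.0]
ee_rot: [-0.01, 0.692, 0.722, 0.009]
force: [-0.8, 1.8, 0.4]
grip_width: 0.193
grip_force: 38.9
[-0.8  1.8  0.4] [0.322 0.055 0.033]
time_s: 19.8
eef_pos: [518.4, -20.9, 25.5]
ee_rot: [-0.0, 0.692, 0.722, 0.0]
force: [-0.6, 0.1, -1.3]
grip_width: 0.188
grip_force: 39.0
[-0.6  0.1 -1.3] [-0.011  0.005  0.035] [518.4 -20.9  25.5]
```

```bash
cat > f.py <<'E'
from rig import *
s=sense();print("F",s["force"].round(1),s["wrist_torque"].round(3),s["eef_pos"].round(1),s["time_s"])
E
python3 -m crank '[[[0.05,0,0,0,0,0,10],[0.05,0,0,0,0,0,10],[0.05,0,0,0,0,0,10],[0.05,0,0,0,0,0,10],[0.05,0,0,0,0,0,10],[0.05,0,0,0,0,0,10],[0.05,0,0,0,0,0,10],[0.05,0,0,0,0,0,10]]]' 40 >/dev/null; python3 f.py
python3 -m crank '[[[0.05,0,0,0,0,0,10],[0.05,0,0,0,0,0,10],[0.05,0,0,0,0,0,10],[0.05,0,0,0,0,0,10],[0.05,0,0,0,0,0,10],[0.05,0,0,0,0,0,10],[0.05,0,0,0,0,0,10],[0.05,0,0,0,0,0,10]]]' 40 >/dev/null; python3 f.py
```

```text
F [-1.3 -6.9 -1.3] [-1.015 -0.041  0.06 ] [518.2 -11.5  25.7] 20.6
F [-0.6 -7.7 -1. ] [-1.16   0.083  0.012] [517.8  -1.7  25.7] 21.4
```

```bash
python3 -m crank '[[[0.05,0,0,0,0,0,10],[0.05,0,0,0,0,0,10],[0.05,0,0,0,0,0,10],[0.05,0,0,0,0,0,10],[0.05,0,0,0,0,0,10],[0.05,0,0,0,0,0,10],[0.05,0,0,0,0,0,10],[0.05,0,0,0,0,0,10]]]' 40 >/dev/null; python3 f.py
python3 -m crank '[[[0.05,0,0,0,0,0,10],[0.05,0,0,0,0,0,10],[0.05,0,0,0,0,0,10],[0.05,0,0,0,0,0,10],[0.05,0,0,0,0,0,10],[0.05,0,0,0,0,0,10],[0.05,0,0,0,0,0,10],[0.05,0,0,0,0,0,10]]]' 40 >/dev/null; python3 f.py
python3 -m crank '[[[0.05,0,0,0,0,0,10],[0.05,0,0,0,0,0,10],[0.05,0,0,0,0,0,10],[0.05,0,0,0,0,0,10],[0.05,0,0,0,0,0,10],[0.05,0,0,0,0,0,10],[0.05,0,0,0,0,0,10],[0.05,0,0,0,0,0,10]]]' 40 >/dev/null; python3 f.py
```

```text
F [ 0.4 -7.7 -0.3] [-1.243  0.077  0.057] [517.4   8.3  25.7] 22.2
F [-0.6 -8.2  0.1] [-1.319  0.128  0.142] [516.9  18.2  25.8] 23.0
F [-0.9 -8.5  1. ] [-1.427  0.111  0.098] [516.5  28.1  25.8] 23.8
```

```bash
python3 -m crank '[[[0.05,0,-0.008,0,0,0,10],[0.05,0,0,0,0,0,10],[0.05,0,0,0,0,0,10],[0.05,0,0,0,0,0,10],[0.05,0,0,0,0,0,10],[0.05,0,0,0,0,0,10],[0.05,0,0,0,0,0,10],[0.05,0,0,0,0,0,10]]]' 40 >/dev/null; python3 f.py
python3 - <<'E'
from h import *
cv2.imwrite("pics/w6.png",capture("wrist"));cv2.imwrite("pics/scene6.png",capture("scene"))
E
```

```text
F [-1.  -8.3  0.2] [-1.246  0.095  0.009] [516.   38.2  25.9] 24.6
```

View pics/w6.png

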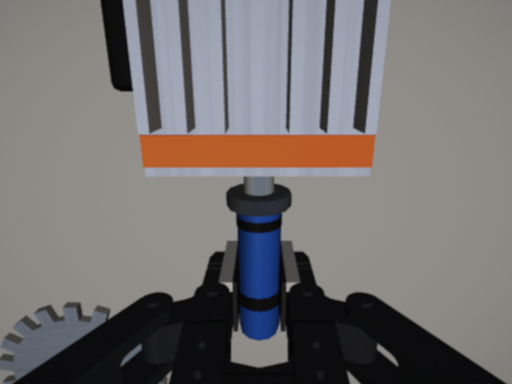

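The view shows no slip in the grip. The collar at row 195 is still a short gap from the block face at row 176. I lower the grip force to act as a force limiter and continue in fine steps.

```bash
python3 -m crank '[[[0.04,0,0,0,0,0,10],[0.04,0,0,0,0,0,10],[0.04,0,0,0,0,0,10],[0.04,0,0,0,0,0,10],[0.04,0,0,0,0,0,10],[0.04,0,0,0,0,0,10],[0.04,0,0,0,0,0,10],[0.04,0,0,0,0,0,10]]]' 26 >/dev/null; python3 f.py
python3 -m crank '[[[0.02,0,0,0,0,0,10],[0.02,0,0,0,0,0,10],[0.02,0,0,0,0,0,10],[0.02,0,0,0,0,0,10],[0,0,0,0,0,0,10],[0,0,0,0,0,0,10],[0,0,0,0,0,0,10],[0,0,0,0,0,0,10]]]' 26 >/dev/null; python3 f.py
python3 - <<'E'
from h import *
im=capture("wrist");cv2.imwrite("pics/w7.png",im)
g=cv2.cvtColor(im,cv2.COLOR_BGR2GRAY);print(g[150:215,259].tolist())
E
```

```text
F [-1.  -8.2 -0.2] [-1.348  0.129  0.102] [515.6  46.2  26. ] 25.5
F [-1.1 -7.7  0.9] [-1.174  0.108  0.038] [515.5  48.2  26. ] 26.3
[168, 168, 168, 168, 168, 169, 169, 168, 169, 169, 168, 169, 168, 169, 168, 169, 169, 168, 168, 163, 144, 121, 113, 114, 114, 114, 114, 114, 115, 114, 114, 114, 113, 114, 115, 114, 113, 114, 115, 114, 114, 114, 114, 114, 114, 114, 116, 128, 148, 163, 166, 166, 165, 165, 165, 154, 116, 62, 42, 44, 44, 43, 44, 43, 43]
```

```bash
for k in 1; do python3 -m crank '[[[0.02,0,0,0,0,0,10],[0.02,0,0,0,0,0,10],[0.02,0,0,0,0,0,10],[0,0,0,0,0,0,10],[0,0,0,0,0,0,10],[0,0,0,0,0,0,10],[0,0,0,0,0,0,10],[0,0,0,0,0,0,10]]]' 26 >/dev/null; python3 f.py; done
python3 -m crank '[[[0.02,0,0,0,0,0,10],[0,0,0,0,0,0,10],[0.02,0,0,0,0,0,10],[0,0,0,0,0,0,10],[0,0,0,0,0,0,10],[0,0,0,0,0,0,10],[0,0,0,0,0,0,10],[0,0,0,0,0,0,10]]]' 26 >/dev/null; python3 f.py
```

```text
F [-1.3 -7.7  1.5] [-1.186  0.155 -0.032] [515.5  49.7  26. ] 27.15
F [-1.2 -8.5  0.2] [-1.261  0.109  0.009] [515.4  50.7  26. ] 27.95
```

```bash
python3 -m crank '[[[0.02,0,0,0,0,0,10],[0,0,0,0,0,0,10],[0.02,0,0,0,0,0,10],[0,0,0,0,0,0,10],[0,0,0,0,0,0,10],[0,0,0,0,0,0,10],[0,0,0,0,0,0,10],[0,0,0,0,0,0,10]]]' 26 >/dev/null; python3 f.py
python3 -m crank '[[[0.02,0,0,0,0,0,10],[0,0,0,0,0,0,10],[0,0,0,0,0,0,10],[0,0,0,0,0,0,10],[0,0,0,0,0,0,10],[0,0,0,0,0,0,10],[0,0,0,0,0,0,10],[0,0,0,0,0,0,10]]]' 26 >/dev/null; python3 f.py
```

```text
F [ -1.5 -13.1   0.9] [-2.063  0.262  0.036] [515.4  51.   26. ] 28.75
F [ -2.4 -16.4   0.4] [-2.559  0.296  0.058] [515.4  51.   26. ] 29.55
```

The axial force rose from 8 to 16 N with the TCP stalled at y = 51.0, about where the collar should seat. I check the far side.

Run:
```python
from h import *
s=capture("scene");cv2.imwrite("pics/scene8.png",s);w=capture("wrist");cv2.imwrite("pics/w8.png",w)
A=cv2.resize(s[190:270,265:365],None,fx=5,fy=5,interpolation=cv2.INTER_CUBIC);B=cv2.resize(w[150:350,200:320],None,fx=2,fy=2)
cv2.imwrite("pics/c8.png",np.hstack([A,B]))
m=camera_model("scene");W=np.array(m["world_from_camera"])
def proj(p):
    q=W[:3,:3].T@(np.array(p)-W[:3,3]);return (m["cx"]+m["fx"]*q[0]/-q[2],m["cy"]-m["fy"]*q[1]/-q[2])
u=np.array([-.044,.999,0]);M=np.array([513.5,91,44])
for d in(150,185):
    q=np.array(proj(M+u*d));print(d,q.round(1),"crop",((q-[265,190])*5).round(0))
```

```text
150 [320.8 235.3] crop [279. 226.]
185 [330.5 239.5] crop [327. 247.]
```

View pics/c8.png

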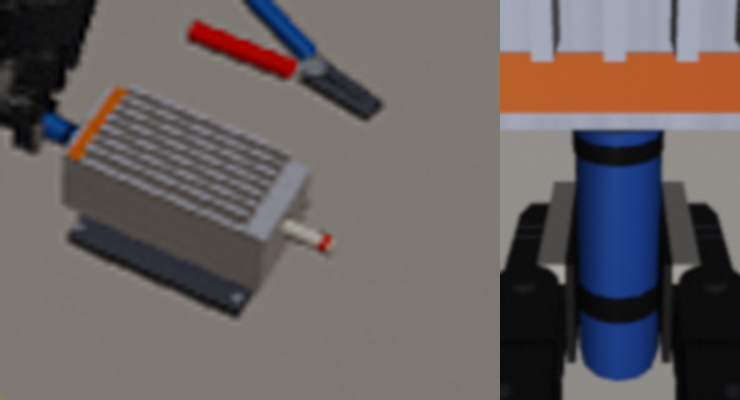

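The white cartridge with its red band sticks out of the far side. Its end is at crop (330,245) against (327,247) predicted for 35 mm, and the collar is up against the face. I release and withdraw upward.

```bash
python3 -m crank '[[[0,0,0,0,0,0,20],[0,0,0,0,0,0,30],[0,0,0,0,0,0,45],[0,0,0,0,0,0,60],[0,0,0,0,0,0,60],[0,0,0,0,0,0,60],[0,0,-0.2,0,0,0,60],[0,0,-0.5,0,0,0,60]]]'
python3 -m crank '[[[0,0,-0.8,0,0,0,60],[0,0,-0.9,0,0,0,60],[0,0,-0.9,0,0,0,60],[0,0,-0.9,0,0,0,60],[0,0,-0.9,0,0,0,60],[0,0,-0.6,0,0,0,60],[0,0,-0.2,0,0,0,60],[0,0,0,0,0,0,60]]]'
python3 f.py
python3 - <<'E'
from h import *
s=capture("scene");w=capture("wrist")
A=cv2.resize(s[190:270,265:365],None,fx=4,fy=4,interpolation=cv2.INTER_CUBIC);B=cv2.resize(w,(400,320))
cv2.imwrite("pics/c9.png",np.hstack([A,B]))
d=cv2.absdiff(s,cv2.imread("pics/scene0.png")).max(2)
print(blobs((d>60).astype(np.uint8)*255,15))
E
```

```text
time_s: 30.45
eef_pos: [514.7, 53.2, 43.2]
ee_rot: [-0.001, 0.692, 0.722, -0.001]
force: [-0.3, -0.1, 0.1]
grip_width: 0.702
grip_force: 0.0
time_s: 31.25
eef_pos: [515.3, 53.1, 174.1]
ee_rot: [0.001, 0.692, 0.722, 0.0]
force: [0.2, -0.2, -0.2]
grip_width: 0.705
grip_force: 0.0
F [ 0.2 -0.2 -0.2] [-0.006  0.006  0.004] [515.3  53.1 174.1] 31.25
[([328, 0, 46, 14, 295], [354.9, 4.5]), ([369, 5, 39, 21, 386], [388.7, 14.1]), ([256, 12, 27, 25, 200], [266.7, 28.2]), ([179, 16, 62, 59, 1152], [202.3, 42.8]), ([305, 35, 36, 57, 786], [320.7, 60.8]), ([195, 36, 8, 4, 17], [198.5, 37.9]), ([270, 39, 8, 4, 18], [273.1, 40.6]), ([335, 42, 18, 20, 163], [343.5, 51.5]), ([273, 49, 9, 26, 106], [277.8, 58.2]), ([395, 48, 8, 5, 15], [398.5, 50.5]), ([371, 50, 31, 30, 652], [385.7, 64.5]), ([287, 55, 14, 12, 118], [292.2, 60.2]), ([332, 62, 8, 7, 21], [336.0, 64.6]), ([277, 86, 22, 22, 180], [286.6, 94.8]), ([349, 87, 21, 12, 126], [358.6, 92.9]), ([310, 91, 27, 42, 481], [323.4, 110.9]), ([291, 104, 10, 15, 63], [295.3, 110.9]), ([372, 106, 28, 16, 208], [383.1, 114.3]), ([346, 109, 63, 34, 716], [380.4, 126.9]), ([282, 122, 11, 26, 105], [285.7, 137.7]), ([249, 124, 4, 9, 20], [250.3, 127.7]), ([254, 127, 33, 67, 910], [271.1, 160.7]), ([292, 127, 34, 30, 477], [306.6, 144.7]), ([176, 165, 25, 15, 87], [184.8, 171.0]), ([265, 209, 16, 10, 74], [271.9, 213.6])]
```

View pics/c9.png

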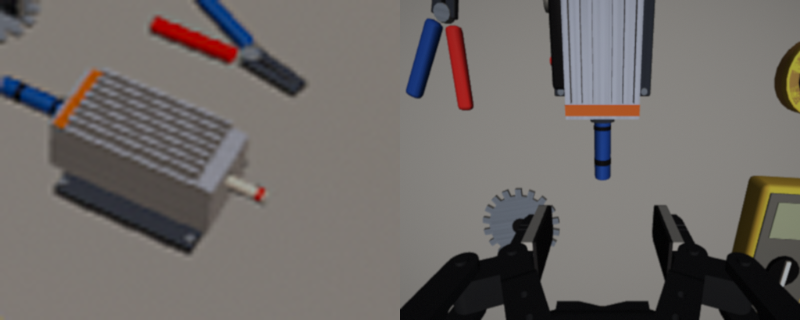

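The rod is in up to its collar at (602,121), the cartridge sticks out at (262,193), and the bench items are unmoved. I hand it in.

```bash
python3 -c '
from rig import *
print(finish_job())'
```

```text
the job is handed in; nothing more can be done
None
```

I handed the job in at about 31 s: the rod is home with its collar against the block, the cartridge sticks out about 35 mm on the far side, and the measured push peaked at about 17 N. The hand is clear and the other bench items look unmoved.

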